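# Count off three handle blanks on the tilting counting board

### The arm

A 6-joint arm with a two-finger parallel gripper is mounted at the origin on a cart in front of the work surface, level with it; the furniture and walls round the work are solid. World frame = base frame: x ahead of the robot, y to its left, z up, the work surface at z = 0. Lengths are in mm, angles in degrees, forces in N, time in s.
With the tool pointing down it reaches from about 300 to 850 mm from the base axis. Payload 4.2 kg.
Tool frame: the origin (TCP) lies midway between the tips of the shut fingers; the grasp point (between the pads) lies 19 mm behind it (env.grip_point_offset is the distance from the TCP to the grasp point, in mm); z points along the fingers, x is the direction in which the jaws open and shut, and the axes are right-handed (so a half turn about z gives the same grasp; the last joint's range is limited). The gripper opens to 91 mm and grips with 3 to 60 N. Pads are 32 mm wide; open, the fingers measure 118 mm over their backs; the gripper's body (76 mm by 178 mm) begins 60 mm behind the grasp point.
Start: joints at [-66.921, 18.312, 89.639, -0, 72.044, -1.146], TCP at [235.936, -524.383, 213.976] pointing down, gripper open.
Joint ranges: [-177.97, 177.97], [-48.28, 115.42], [12.27, 149.76], [-77.06, 257.06], [2.81, 150.46], [-146.56, 146.56]. Speed limits (degrees/s): [147.25, 147.25, 180, 180, 180, 180].

### API

Orientations are given as [roll, pitch, yaw] about the fixed x, y, z axes, in that order (R = Rz(yaw) Ry(pitch) Rx(roll)).
In Python, from workcell import env gives the robot as it stands.
- The arm moves only by the shell command python3 -m pendant 'ROWS' [FORCE]. ROWS is JSON, a list of rows, each an object with "xyz": the shift along the tool's x, y, z in m, a list of three; "roll": the turn about the tool's z in degrees; "jaw": the closure, from 0 (fully open) to 1 (shut). A call has exactly 8 rows; each row is the pose to reach, as a shift and turn from the pose commanded when the call began, along the tool's axes at that moment; what a row does not reach only later rows make up. A row lasts 1/8 s, in which the tool goes at most 62.5 mm and 10.7 degrees, less where a joint would pass 70% of its speed; a pose out of reach is approached as far as the arm can. A call with a gripper value outside its range is refused whole. The fingers move at their own pace and stop on an object; FORCE is the grip in N (left out, the last holds). Time passes only in rows, so rows that repeat a pose let the fingers close, or fill a call up. It gives the time, the measured TCP pose, the force and the opening at its end, in the units of the state.
- env.state(): the state, without advancing time (a new reading comes with each control period).
- env.grab_frame(name): name is "scene" or "side" or "wrist"; returns (picture, depth): 400x640x3 uint8, blue, green, red; 400x640 float32, mm along the optical axis (not along the pixel's ray), 0 where there is no reading.
- env.camera_params(name): a dict with "camera_matrix" (3x3 intrinsics, pixels), "cam_to_world" (4x4, takes a point from camera to world coordinates); the wrist camera has in their place "hand_eye" (4x4, takes a point from camera to tool coordinates, whose origin is the TCP and whose axes are the tool frame's). Camera axes: x right, y up, looking along -z (the intrinsics and any distortion apply to the point x, -y, -z); pixel columns grow to the right and rows downward; lengths in mm; the calibration is good to about 2 mm. A picture is of the moment at which its call begins: read the wrist's pose just before it. camera_params takes no time and is no camera call.
- env.job_done(): hands the job in, once; it reports no verdict.
The state is a dict: "time_s": time; "qpos": joint angles; "qvel": joint speeds; "effort": joint torques, N m; "ee_pos": TCP position; "ee_rot": TCP orientation; "force": force on the tool from outside, world axes, zero at the start; "torque": the same for the moment, N m; "gripper_width": finger opening in mm.
Only numpy, scipy, OpenCV 4.12 (cv2) and the standard library are available. Lean on these libraries where they do the work, as an engineer would, in place of code of your own. Each camera call takes 0.05 s, during which the arm holds its last target. There are 200 camera calls.

### The job

Count off three of the wooden handle blanks: raise the bar end of the counting board so it tips away from you until all three pockets are filled, then lower it gently back onto its rest, without letting it drop, so that the spare blanks run back into the green channel. Only then draw the flat blue cover toward you until it is fully home over the filled pockets. Leave the jar, tin, spool and wooden block beside the board where they stand.

Things in the scene. Friction and masses are not known exactly. Their poses are not given: they have to be found in the camera images.
- stand: Grey steel stand, base 250 x 130 x 12 mm, bolted to the counter (does not move). Origin under the middle of the base at counter height; x points from the near (handle) end to the far (hinge) end of the counting board, y across it, z up.
- board (a joint): Tilt (rad) of the wooden counting board (213 x 98 mm) on the hinge across its far end. 0 = on its rest, face sloping 0.48 down to the near end; level at 0.48; end stop 1.00. Positive = near end up. Turns freely (0.6 kg, 4 to 6 N at the bar) and falls back to 0 if let go. Blanks start to roll past level; at 0.9 to 0.97 all run and the pockets fill within about 2 s.
- board_hinge (a point): On the hinge axis (100 mm in +x from the stand's origin, 122.5 mm up), turning with the board: x along the board to the far end, y across, z out of the face. Face at z 19 mm. Along x: green channel -207 to -116 mm, three pockets centred at -107, -79, -50 mm (17.6 wide, 15.2 deep, white lands between), run-out to -6 mm. Walls rise 20 mm above the face.
- board_bar (a point): Middle of the dark round steel lifting bar over the near end: 12 mm thick, 100 mm long along the board's y, held at its ends, 62 mm above the face; at x -243, z 81 mm from the hinge point. Free all round: can be pinched from above and turns between the fingers. About 82 mm above the counter at rest, 40 mm clear of the near wall; rises about 230 mm over the full tilt.
- cover (a joint): Travel (m) of the flat blue cover (88 x 91 x 4 mm) along the board. It rides in guides 20.5 mm above the face; the blanks pass beneath it. 0 = back, clear of the pockets, overhanging the far end; grows as it is drawn toward the near end; 0.081 = fully home against its stop, over the three pockets. About 1.5 N of friction; stays where it is left.
- cover_pad (a point): Middle of the top of the black ribbed rubber pad (26 x 60 mm, 2 mm proud of the cover), 19 mm behind the cover's near edge: the place to press and draw. Slides along the board's -x (0.48 rad downhill at rest). About 155 mm above the counter when back, 37 mm lower when home. Pressing here does not tilt the board.
- pocket1 (a point): Where the centre of a blank lies when it is seated in pocket 1 (nearest the channel): 7.2 mm below the board's face, mid-width. Moves with the board. A seated blank stands 0.8 mm proud of the face.
- pocket2 (a point): Where the centre of a blank lies when it is seated in pocket 2 (middle): 7.2 mm below the board's face, mid-width. Moves with the board. A seated blank stands 0.8 mm proud of the face.
- pocket3 (a point): Where the centre of a blank lies when it is seated in pocket 3 (farthest): 7.2 mm below the board's face, mid-width. Moves with the board. A seated blank stands 0.8 mm proud of the face.
- blank1: Pale turned wooden handle blank with two dark bands: round rod 16 mm diameter, 80 mm long, about 30 g, lying across the board; origin at its centre, y along its axis (it turns as it rolls). Starts in the channel at the near end. All five are alike.
- blank2: Pale turned wooden handle blank with two dark bands: round rod 16 mm diameter, 80 mm long, about 30 g, lying across the board; origin at its centre, y along its axis (it turns as it rolls). Starts in the channel at the near end. All five are alike.
- blank3: Pale turned wooden handle blank with two dark bands: round rod 16 mm diameter, 80 mm long, about 30 g, lying across the board; origin at its centre, y along its axis (it turns as it rolls). Starts in the channel at the near end. All five are alike.
- blank4: Pale turned wooden handle blank with two dark bands: round rod 16 mm diameter, 80 mm long, about 30 g, lying across the board; origin at its centre, y along its axis (it turns as it rolls). Starts in the channel at the near end. All five are alike.
- blank5: Pale turned wooden handle blank with two dark bands: round rod 16 mm diameter, 80 mm long, about 30 g, lying across the board; origin at its centre, y along its axis (it turns as it rolls). Starts in the channel at the near end. All five are alike.
- jar: Glass jar with pale lid, 60 x 60 x 64 mm, bystander, loose; origin at the centre of its underside.
- wax: Round yellow tin, 62 mm diameter, 25 mm high, bystander, loose; origin at the centre of its underside.
- spool: Wooden spool of tan thread, 40 mm diameter, 60 mm high, bystander, loose; origin at the centre of its underside.
- block: Wooden block 60 x 110 x 35 mm, bystander, loose; origin at the centre of its underside.

How it is judged:
By the outcome, as a careful person would: the job done as asked, in the order asked, and still so for the second after the job is handed in, with the robot touching nothing.
It also fails if it takes over 64 s, if anything falls off the work surface, if the arm or the gripper's body presses on something with over 40 N, if the wrist force passes 120 N, or if a joint passes its speed limit or range.

## Working session

There is one attempt and no reset: what is moved stays moved. The work goes in short steps, Python scripts to look and compute and a shell command to move; the robot and the scene stay as the last step left them, time stands still between calls to the robot, and variables do not carry over. Pictures are saved under pics/ and viewed, about 8 in all and at most 12, crops included, and the job is handed in when it is done.

```bash
ls; mkdir -p pics
python3 - <<'E'
from workcell import env
import cv2,numpy as np
print(env.state())
for n in("scene","side"):
    p,d=env.grab_frame(n); cv2.imwrite(f"pics/{n}0.png",p); np.save(f"pics/{n}0d.npy",d); cp=env.camera_params(n); print(n,{k:np.round(v,3).tolist() if not isinstance(v,str) else v for k,v in cp.items()})
E
```

```text
pics
{'time_s': 0.0, 'qpos': array([-6.69212199e+01,  1.83505748e+01,  8.97071673e+01, -2.07574609e-03,
        7.20438905e+01, -1.14642530e+00]), 'qvel': array([-0.12282891,  0.07546027, -0.04213148, -0.01652259, -0.0334317 ,
       -0.00196665]), 'effort': array([ 1.47736740e-03, -4.12454081e+01, -2.31971884e+01,  7.28842034e-02,
        4.58280765e-02, -1.73732460e-04]), 'ee_pos': array([ 235.72009803, -523.89818761,  213.12581806]), 'ee_rot': array([-1.79999940e+02,  1.01651807e-01, -6.57741528e+01]), 'force': array([-0.45660964,  0.73303204,  0.37531995]), 'torque': array([ 0.05704964, -0.01581853, -0.02575389]), 'gripper_width': 91.14639689264438}
scene {'camera_matrix': [[508.627, 0.0, 318.433], [0.0, 508.627, 202.482], [0.0, 0.0, 1.0]], 'cam_to_world': [[0.87, 0.285, -0.402, 172.203], [-0.493, 0.519, -0.698, -860.409], [0.01, 0.806, 0.592, 705.845], [0.0, 0.0, 0.0, 1.0]]}
side {'camera_matrix': [[426.899, 0.0, 314.317], [0.0, 426.899, 200.727], [0.0, 0.0, 1.0]], 'cam_to_world': [[0.996, 0.025, -0.086, 490.524], [-0.088, 0.484, -0.871, -988.588], [0.02, 0.875, 0.485, 546.49], [0.0, 0.0, 0.0, 1.0]]}
```

View pics/scene0.png

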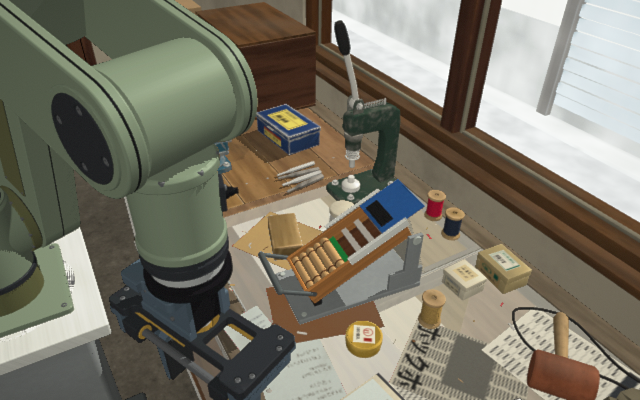

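View pics/side0.png

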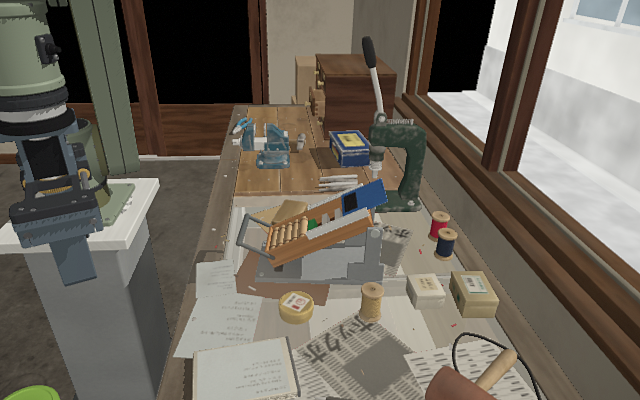

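Both views show the board with its near (bar) end to the left and toward the robot, about (262–285, 253–293) in the scene view. The blue cover is at (395,205) and the black pad at (380,212). In the side view the bar is at about (242,230) and the pad at about (350,203).

```bash
cat > h.py <<'E'
import numpy as np,cv2
from workcell import env
from scipy.spatial.transform import Rotation as R
def cloud(d,K,T):
    v,u=np.mgrid[:d.shape[0],:d.shape[1]]
    c=np.stack([(u-K[0,2])/K[0,0]*d,-(v-K[1,2])/K[1,1]*d,-d,np.ones_like(d)],-1)
    return (c@np.asarray(T).T)[...,:3]
def tool(s):
    T=np.eye(4);T[:3,:3]=R.from_euler('xyz',s['ee_rot'],degrees=True).as_matrix();T[:3,3]=s['ee_pos'];return T
def load(n):
    p=cv2.imread(f"pics/{n}0.png");d=np.load(f"pics/{n}0d.npy");c=env.camera_params(n)
    return p,d,cloud(d,np.array(c['camera_matrix']),c['cam_to_world'])
E
python3 - <<'E'
from h import *
for n,roi,broi in(("scene",(170,250,355,425),(240,305,250,320)),("side",(175,220,335,392),(205,270,228,300))):
    p,d,P=load(n)
    hsv=cv2.cvtColor(p,cv2.COLOR_BGR2HSV)
    def sel(m,roi,zr):
        M=np.zeros_like(m);M[roi[0]:roi[1],roi[2]:roi[3]]=m[roi[0]:roi[1],roi[2]:roi[3]]
        return M&(d>0)&(P[...,2]>zr[0])&(P[...,2]<zr[1])
    blue=sel((hsv[...,0]>100)&(hsv[...,0]<125)&(hsv[...,1]>140)&(hsv[...,2]>80),roi,(110,230))
    pad=sel(hsv[...,2]<70,roi,(130,175))
    b=P[blue]; r=cv2.minAreaRect(b[:,:2].astype(np.float32))
    print(n,'blue',blue.sum(),b.mean(0).round(1),b.min(0).round(),b.max(0).round(),r,cv2.boxPoints(r).round().tolist())
    nrm=np.linalg.svd(b-b.mean(0))[2][2] if len(b)<5000 else 0; print('normal',nrm, 'yaw',np.degrees(np.arctan2(nrm[1],nrm[0])))
    print('pad',pad.sum(),P[pad].mean(0).round(1),P[pad].std(0).round(1))
    g=(hsv[...,1]<90)&(hsv[...,2]<140)
    bar=sel(g,broi,(65,95)); q=P[bar]
    print('bar',bar.sum(),q.mean(0).round(1),q.min(0).round(),q.max(0).round())
    br=broi;cv2.imwrite(f"pics/{n}_bar.png",cv2.resize((p*(0.4+0.6*bar[...,None])).astype(np.uint8)[br[0]-20:br[1]+20,br[2]-20:br[3]+20],None,fx=4,fy=4,interpolation=0)[:600,:800])
E
```

```text
scene blue 1332 [ 658.2 -288.7  163.9] [ 610. -336.  139.] [ 694. -240.  182.] ((652.1226806640625, -287.66168212890625), (93.0818862915039, 78.23914337158203), 82.54988098144531) [[607.0, -329.0], [685.0, -339.0], [697.0, -247.0], [619.0, -236.0]]
normal [-0.45649945  0.05080992  0.88827169] yaw 173.64892850957742
pad 350 [ 628.4 -286.   151. ] [ 6.7 17.3  3.7]
bar 470 [ 426.4 -269.5   81.9] [ 409. -320.   65.] [ 470. -210.   91.]
side blue 711 [ 661.  -291.9  166. ] [ 611. -336.  141.] [ 693. -242.  183.] ((652.1209106445312, -286.5110168457031), (91.41548919677734, 76.07591247558594), 84.69944763183594) [[610.0, -329.0], [686.0, -336.0], [694.0, -245.0], [618.0, -237.0]]
normal [-0.45959525  0.04646047  0.88691242] yaw 174.22758103527204
pad 203 [ 628.6 -286.4  151.6] [ 6.8 17.4  3.6]
bar 340 [ 429.6 -270.3   81. ] [ 411. -319.   65.] [ 468. -208.   90.]
```

View pics/scene_bar.png

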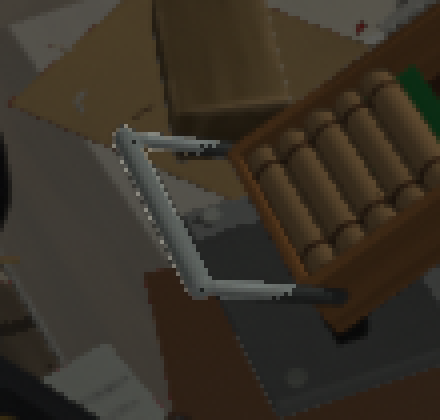

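The mask picks out the bar cleanly. The bar centre comes to about (413, -262, 82), the yaw to about -6.3° and the pad to (628, -286, ~151). Next I move above the bar.

```bash
python3 -m pendant '[{"xyz":[-0.02,-0.033,0],"roll":-7.5,"jaw":0.55},{"xyz":[-0.041,-0.067,0.008],"roll":-15,"jaw":0.55},{"xyz":[-0.062,-0.1,0.016],"roll":-22.5,"jaw":0.55},{"xyz":[-0.083,-0.134,0.024],"roll":-30,"jaw":0.55},{"xyz":[-0.104,-0.168,0.034],"roll":-37.5,"jaw":0.55},{"xyz":[-0.125,-0.202,0.044],"roll":-45,"jaw":0.55},{"xyz":[-0.146,-0.236,0.054],"roll":-52.5,"jaw":0.55},{"xyz":[-0.166,-0.269,0.064],"roll":-59.5,"jaw":0.55}]' 25
python3 - <<'E'
from h import *
s=env.state();p,d=env.grab_frame("wrist");c=env.camera_params("wrist");K=np.array(c['camera_matrix'])
cv2.imwrite("pics/wrist1.png",p);P=cloud(d,K,tool(s)@np.array(c['hand_eye']))
print(s['ee_pos'],s['ee_rot'],s['gripper_width'])
hsv=cv2.cvtColor(p,cv2.COLOR_BGR2HSV)
m=(d>0)&(P[...,2]>78)&(P[...,2]<95)&(abs(P[...,0]-413)<20)&(abs(P[...,1]+262)<60)&(hsv[...,1]<90)
q=P[m];print(m.sum(),q.mean(0),q.min(0),q.max(0));print(np.polyfit(q[:,1],q[:,0],1))
print('yawfit',np.degrees(np.arctan(np.polyfit(q[:,1],q[:,0],1)[0])))
E
```

```text
time_s: 1.1
ee_pos: [413.5, -261.3, 149.4]
ee_rot: [-180.0, 0.0, -6.0]
force: [-0.0, -0.2, -0.5]
gripper_width: 41.3
[ 413.53752537 -261.31685365  149.38121914] [-1.79989315e+02  2.37773542e-02 -6.03892862e+00] 41.34060207910493
2659 [ 421.0312424  -257.68464446   86.33746419] [ 409.54991432 -315.6524237    78.05191302] [ 432.9578816  -205.20348305   89.99733526]
[8.53154098e-02 4.43015713e+02]
yawfit 4.876404459321353
```

View pics/wrist1.png

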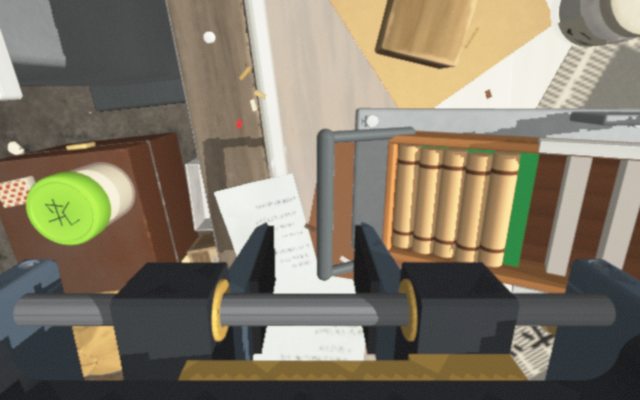

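The wrist view shows the bar (columns 320–333, rows 130–278) between the fingers, whose tips are at columns 270 and 362. The five blanks are at columns 395–520. I'll refine the bar's x position using only its middle section.

Run:
```python
from h import *
s=env.state();p,d=env.grab_frame("wrist");c=env.camera_params("wrist")
P=cloud(d,np.array(c['camera_matrix']),tool(s)@np.array(c['hand_eye']))
for r in range(150,270,20):
    q=P[r,312:342];q=q[(q[:,2]>70)&(q[:,2]<100)];print(r,q[:,0].min(),q[:,0].max(),q.mean(0))
r,cc=130,327
for a in((130,327),(276,325)): print(P[a])
```

```text
150 419.33361897153804 430.51380323628507 [ 424.89721408 -214.72156581   86.83587962]
170 418.0122242030345 429.40056446088494 [ 423.6831265  -228.04981606   86.62805769]
190 416.60110518250343 427.5295128168658 [ 422.08138471 -241.77661616   86.54989107]
210 415.2219727289679 426.28428566204235 [ 420.77746747 -255.88082635   86.86300515]
230 413.7708444439707 425.0249861896682 [ 419.42652226 -270.74156186   86.42935842]
250 412.2845062279622 422.9829481274937 [ 417.66832553 -285.8172029    86.68129892]
[ 429.77732392 -211.86416048   -1.99442208]
[ 416.85775016 -306.28574272   87.10525744]
```

```bash
python3 -m pendant '[{"xyz":[0.007,-0.002,0.02],"roll":0,"jaw":0.55},{"xyz":[0.007,-0.002,0.04],"roll":0,"jaw":0.55},{"xyz":[0.007,-0.002,0.06],"roll":0,"jaw":0.55},{"xyz":[0.007,-0.002,0.08],"roll":0,"jaw":0.55},{"xyz":[0.007,-0.002,0.08],"roll":0,"jaw":0.9},{"xyz":[0.007,-0.002,0.08],"roll":0,"jaw":1},{"xyz":[0.007,-0.002,0.08],"roll":0,"jaw":1},{"xyz":[0.007,-0.002,0.08],"roll":0,"jaw":1}]' 25
python3 - <<'E'
import numpy as np
for t in np.r_[np.arange(0.1,1,.1),.92,.94]:
    print(round(t,2),'dx %.1f up %.1f'%(256.1*(np.cos(-.158)-np.cos(t-.158)),256.1*(np.sin(t-.158)+np.sin(.158))))
E
```

```text
time_s: 2.2
ee_pos: [420.8, -261.9, 70.8]
ee_rot: [179.9, -0.1, -6.3]
force: [-0.4, -1.0, 2.2]
gripper_width: 11.3
0.1 dx -2.8 up 25.5
0.2 dx -3.0 up 51.0
0.3 dx -0.6 up 76.5
0.4 dx 4.3 up 101.7
0.5 dx 11.6 up 126.2
0.6 dx 21.4 up 149.8
0.7 dx 33.5 up 172.4
0.8 dx 47.8 up 193.6
0.9 dx 64.1 up 213.4
0.92 dx 67.6 up 217.1
0.94 dx 71.2 up 220.8
```

```bash
python3 -m pendant '[{"xyz":[-0.002,0,-0.013],"roll":0,"jaw":1},{"xyz":[-0.003,0,-0.0255],"roll":0,"jaw":1},{"xyz":[-0.003,0,-0.038],"roll":0,"jaw":1},{"xyz":[-0.003,0,-0.051],"roll":0,"jaw":1},{"xyz":[-0.002,0,-0.064],"roll":0,"jaw":1},{"xyz":[-0.001,0,-0.0765],"roll":0,"jaw":1},{"xyz":[0.002,0,-0.089],"roll":0,"jaw":1},{"xyz":[0.004,0,-0.102],"roll":0,"jaw":1}]' 25
```

```text
time_s: 3.2
ee_pos: [424.6, -262.3, 172.7]
ee_rot: [179.9, -0.0, -6.3]
force: [5.8, -5.3, -6.7]
gripper_width: 11.2
```

```bash
python3 -m pendant '[{"xyz":[0.004,0,-0.0125],"roll":0,"jaw":1},{"xyz":[0.007,0,-0.0245],"roll":0,"jaw":1},{"xyz":[0.012,0,-0.0365],"roll":0,"jaw":1},{"xyz":[0.017,0,-0.048],"roll":0,"jaw":1},{"xyz":[0.023,0,-0.0595],"roll":0,"jaw":1},{"xyz":[0.029,0,-0.0705],"roll":0,"jaw":1},{"xyz":[0.036,0,-0.0815],"roll":0,"jaw":1},{"xyz":[0.0435,0,-0.092],"roll":0,"jaw":1}]'
python3 -m pendant '[{"xyz":[0.004,0,-0.005],"roll":0,"jaw":1},{"xyz":[0.008,0,-0.010],"roll":0,"jaw":1},{"xyz":[0.012,0,-0.015],"roll":0,"jaw":1},{"xyz":[0.0155,0,-0.019],"roll":0,"jaw":1},{"xyz":[0.019,0,-0.023],"roll":0,"jaw":1},{"xyz":[0.0215,0,-0.0255],"roll":0,"jaw":1},{"xyz":[0.0215,0,-0.0255],"roll":0,"jaw":1},{"xyz":[0.0215,0,-0.0255],"roll":0,"jaw":1}]'
python3 -m pendant '[{"xyz":[0,0,0],"roll":0,"jaw":1},{"xyz":[0,0,0],"roll":0,"jaw":1},{"xyz":[0,0,0],"roll":0,"jaw":1},{"xyz":[0,0,0],"roll":0,"jaw":1},{"xyz":[0,0,0],"roll":0,"jaw":1},{"xyz":[0,0,0],"roll":0,"jaw":1},{"xyz":[0,0,0],"roll":0,"jaw":1},{"xyz":[0,0,0],"roll":0,"jaw":1}]'
python3 - <<'E'
from h import *
a=env.grab_frame("side")[0][110:310,200:440];b=env.grab_frame("scene")[0][110:310,200:440]
cv2.imwrite("pics/up.png",cv2.resize(np.hstack([a,b]),(800,333),interpolation=cv2.INTER_CUBIC))
E
```

```text
time_s: 4.2
ee_pos: [465.1, -266.6, 264.4]
ee_rot: [180.0, 0.4, -6.3]
force: [-4.6, -4.3, -3.4]
gripper_width: 11.3
time_s: 5.2
ee_pos: [485.5, -268.8, 290.2]
ee_rot: [180.0, 0.4, -6.3]
force: [-6.5, -3.6, 0.5]
gripper_width: 11.5
time_s: 6.2
ee_pos: [485.5, -268.8, 290.2]
ee_rot: [180.0, 0.4, -6.3]
force: [-7.8, -4.0, 1.0]
gripper_width: 11.3
```

View pics/up.png

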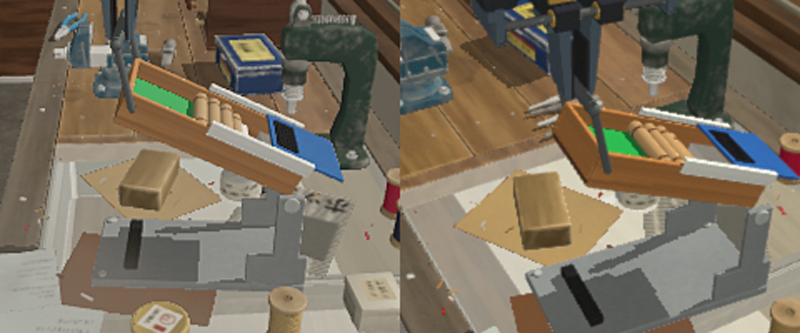

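The board is raised to about 0.93. The blanks have run down toward the pockets in both halves. I'll hold longer and check with the wrist camera.

```bash
for i in 1 2; do python3 -m pendant '[{"xyz":[0,0,0],"roll":0,"jaw":1},{"xyz":[0,0,0],"roll":0,"jaw":1},{"xyz":[0,0,0],"roll":0,"jaw":1},{"xyz":[0,0,0],"roll":0,"jaw":1},{"xyz":[0,0,0],"roll":0,"jaw":1},{"xyz":[0,0,0],"roll":0,"jaw":1},{"xyz":[0,0,0],"roll":0,"jaw":1},{"xyz":[0,0,0],"roll":0,"jaw":1}]'|tail -2; done
python3 - <<'E'
from h import *
a=env.grab_frame("side")[0][140:260,220:380];b=env.grab_frame("scene")[0][150:270,280:440];c=env.grab_frame("wrist")[0]
cv2.imwrite("pics/up2.png",np.hstack([np.vstack([cv2.resize(a,(400,300),interpolation=2),cv2.resize(b,(400,300),interpolation=2)]),cv2.resize(c[:,160:],(400,333))[:300].repeat(1,0) if 0 else np.vstack([cv2.resize(c,(400,250)),np.zeros((350,400,3),np.uint8)])]))
E
```

```text
force: [-6.3, -3.8, 2.0]
gripper_width: 11.3
force: [-6.7, -3.3, 0.7]
gripper_width: 11.5
```

View pics/up2.png

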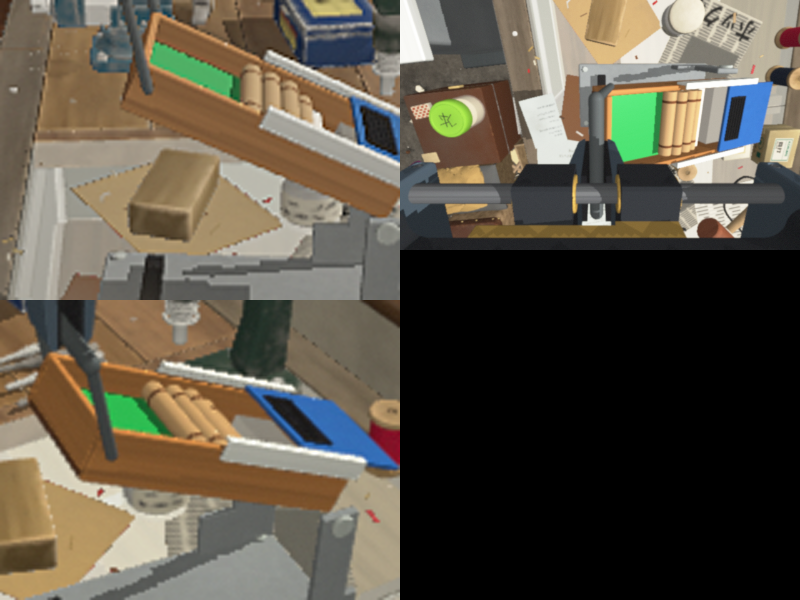

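The wrist view (upper right) shows blanks packed together at columns 662–700, with grey gaps before the cover. I'm not sure the pockets are full, so I'll measure the profile in the board frame.

```bash
cat >> h.py <<'E'
def prof(cam,t,png,hinge=(672,-286.4,122.5),yaw=-6.0):
    s=env.state();p,d=env.grab_frame(cam);c=env.camera_params(cam)
    T=tool(s)@np.array(c['hand_eye']) if cam=='wrist' else np.array(c['cam_to_world'])
    P=cloud(d,np.array(c['camera_matrix']),T)
    Rb=(R.from_euler('z',yaw,degrees=True)*R.from_euler('y',t-.48)).as_matrix()
    B=(P-np.array(hinge))@Rb
    m=(d>0)&(abs(B[...,1])<30)&(B[...,0]>-250)&(B[...,0]<60)&(B[...,2]>-20)&(B[...,2]<60)
    q=B[m];col=p[m]
    for x in range(-216,20,4):
        k=abs(q[:,0]-x)<2
        if k.sum()>2: print(x,'z %.1f'%np.median(q[k,2]),k.sum(),np.median(col[k],0).astype(int).tolist())
    v,u=np.where((d>0)&(abs(B[...,1])<60)&(B[...,0]>-260)&(B[...,0]<60)&(abs(B[...,2]-20)<60))
    cr=p[max(v.min()-5,0):v.max()+5,max(u.min()-5,0):u.max()+5]
    f=min(790/cr.shape[1],590/cr.shape[0]);cv2.imwrite(png,cv2.resize(cr,None,fx=f,fy=f,interpolation=cv2.INTER_CUBIC))
E
python3 -c "
from h import *
prof('wrist',.93,'pics/up3.png')"
```

```text
-216 z 31.7 29 [52, 83, 121]
-212 z 32.8 461 [81, 137, 203]
-208 z 33.3 118 [107, 190, 227]
-196 z 14.1 240 [121, 231, 86]
-192 z 14.0 327 [122, 231, 84]
-188 z 14.2 359 [121, 231, 82]
-184 z 14.2 380 [121, 230, 82]
-180 z 14.3 373 [120, 230, 82]
-176 z 14.5 371 [121, 230, 82]
-172 z 14.5 345 [120, 230, 82]
-168 z 14.6 355 [120, 230, 82]
-164 z 14.7 349 [120, 230, 82]
-160 z 14.8 339 [120, 230, 81]
-156 z 14.9 337 [120, 230, 81]
-152 z 15.0 329 [120, 230, 81]
-148 z 15.2 322 [120, 230, 81]
-144 z 15.2 317 [119, 230, 81]
-140 z 15.4 316 [118, 228, 79]
-136 z 15.4 304 [67, 133, 45]
-132 z 24.6 1163 [77, 130, 136]
-128 z 30.5 589 [132, 189, 230]
-124 z 31.6 270 [147, 211, 244]
-120 z 30.7 83 [119, 171, 217]
-116 z 29.1 492 [103, 147, 184]
-112 z 32.0 423 [136, 194, 234]
-108 z 32.7 259 [146, 210, 244]
-104 z 31.8 66 [121, 175, 219]
-100 z 29.4 365 [112, 159, 200]
-96 z 31.7 396 [138, 197, 236]
-92 z 32.3 239 [147, 211, 244]
-88 z 31.6 53 [137, 196, 236]
-84 z 26.6 31 [135, 193, 233]
-80 z 26.8 312 [141, 203, 240]
-76 z 27.0 174 [170, 224, 248]
-72 z 26.0 23 [235, 248, 253]
-64 z 17.7 45 [249, 253, 254]
-60 z 17.2 164 [246, 251, 252]
-48 z 41.4 15 [113, 76, 43]
-44 z 40.9 546 [141, 117, 66]
-40 z 15.4 1407 [134, 142, 147]
-36 z 43.8 472 [46, 44, 44]
-32 z 44.3 453 [42, 42, 43]
-28 z 44.0 418 [60, 50, 47]
-24 z 42.8 410 [166, 104, 59]
-20 z 19.3 365 [165, 174, 179]
-16 z 44.8 379 [131, 96, 55]
-12 z 43.6 27 [190, 116, 63]
-8 z 43.2 190 [219, 133, 69]
-4 z 43.3 194 [221, 134, 70]
0 z 43.4 203 [221, 134, 70]
4 z 43.5 197 [221, 134, 70]
8 z 43.6 184 [220, 133, 70]
12 z 43.7 187 [220, 133, 70]
16 z 43.8 192 [220, 134, 70]
```

View pics/up3.png

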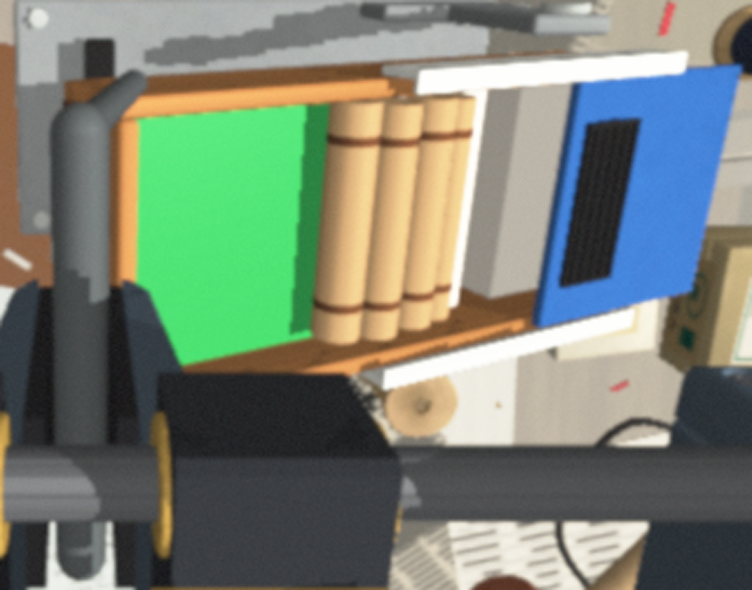

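Pocket 3 is still empty. A blank stands only partly seated at pocket 2 (10 mm proud), with three riding behind it. The face slope suggests the true tilt is nearer 0.907, so I'll raise it slightly more and look again.

```bash
python3 -m pendant '[{"xyz":[0.002,0,-0.002],"roll":0,"jaw":1},{"xyz":[0.004,0,-0.004],"roll":0,"jaw":1},{"xyz":[0.006,0,-0.006],"roll":0,"jaw":1},{"xyz":[0.008,0,-0.0075],"roll":0,"jaw":1},{"xyz":[0.008,0,-0.0075],"roll":0,"jaw":1},{"xyz":[0.008,0,-0.0075],"roll":0,"jaw":1},{"xyz":[0.008,0,-0.0075],"roll":0,"jaw":1},{"xyz":[0.008,0,-0.0075],"roll":0,"jaw":1}]'
python3 -m pendant '[{"xyz":[0,0,0],"roll":0,"jaw":1},{"xyz":[0,0,0],"roll":0,"jaw":1},{"xyz":[0,0,0],"roll":0,"jaw":1},{"xyz":[0,0,0],"roll":0,"jaw":1},{"xyz":[0,0,0],"roll":0,"jaw":1},{"xyz":[0,0,0],"roll":0,"jaw":1},{"xyz":[0,0,0],"roll":0,"jaw":1},{"xyz":[0,0,0],"roll":0,"jaw":1}]'
python3 -c "
from h import *
prof('wrist',.97,'pics/up4.png')"
```

```text
time_s: 9.5
ee_pos: [492.9, -269.6, 298.1]
ee_rot: [180.0, 0.5, -6.3]
force: [-8.4, -3.5, 2.3]
gripper_width: 11.5
time_s: 10.5
ee_pos: [492.9, -269.6, 298.1]
ee_rot: [180.0, 0.5, -6.3]
force: [-8.1, -2.8, 2.7]
gripper_width: 11.3
-216 z 33.7 3 [78, 118, 166]
-212 z 33.7 316 [98, 165, 235]
-208 z 33.8 112 [108, 194, 221]
-196 z 14.4 170 [122, 230, 89]
-192 z 14.3 294 [123, 232, 84]
-188 z 14.4 315 [122, 231, 83]
-184 z 14.5 354 [121, 231, 82]
-180 z 14.6 355 [121, 231, 82]
-176 z 14.7 350 [121, 231, 82]
-172 z 14.8 353 [121, 230, 82]
-168 z 14.9 346 [121, 230, 81]
-164 z 15.0 324 [120, 230, 81]
-160 z 15.1 333 [121, 230, 81]
-156 z 15.2 322 [120, 230, 81]
-152 z 15.3 320 [120, 230, 81]
-148 z 15.4 306 [120, 230, 81]
-144 z 15.5 303 [120, 230, 81]
-140 z 15.6 302 [119, 229, 80]
-136 z 15.7 290 [77, 150, 52]
-132 z 24.7 1124 [77, 129, 139]
-128 z 30.6 585 [134, 191, 232]
-124 z 31.8 253 [148, 212, 245]
-120 z 30.9 86 [122, 175, 219]
-116 z 29.3 451 [107, 152, 191]
-112 z 32.1 405 [138, 197, 236]
-108 z 32.9 243 [147, 211, 244]
-104 z 32.0 59 [126, 180, 223]
-100 z 29.5 317 [114, 164, 206]
-96 z 31.8 397 [139, 199, 237]
-92 z 32.6 230 [148, 212, 244]
-88 z 31.7 45 [140, 200, 238]
-84 z 26.8 12 [137, 197, 236]
-80 z 26.9 302 [143, 206, 241]
-76 z 27.0 165 [177, 226, 248]
-72 z 26.0 18 [236, 249, 253]
-64 z 17.9 21 [245, 252, 254]
-60 z 17.5 154 [244, 251, 252]
-48 z 42.1 7 [131, 88, 47]
-44 z 41.0 500 [141, 112, 65]
-40 z 15.5 1301 [137, 145, 150]
-36 z 43.6 458 [48, 42, 42]
-32 z 44.2 417 [43, 43, 43]
-28 z 44.2 391 [55, 52, 46]
-24 z 19.1 372 [166, 178, 184]
-20 z 19.4 361 [166, 176, 182]
-16 z 44.8 373 [141, 102, 58]
-12 z 43.4 31 [173, 119, 70]
-8 z 43.2 164 [219, 132, 69]
-4 z 43.2 188 [222, 135, 70]
0 z 43.5 174 [222, 135, 70]
4 z 43.5 178 [221, 134, 70]
8 z 43.6 182 [221, 134, 70]
12 z 43.8 170 [221, 134, 70]
16 z 43.8 161 [221, 134, 70]
```

The blanks are jammed in the same positions. I'll lower the board, still held, to about 0.3 so the riders roll back and the half-seated blank drops in. Then I'll raise it again.

```bash
python3 -m pendant '[{"xyz":[-0.0125,0,0.013],"roll":0,"jaw":1},{"xyz":[-0.021,0,0.023],"roll":0,"jaw":1},{"xyz":[-0.029,0,0.033],"roll":0,"jaw":1},{"xyz":[-0.0365,0,0.0435],"roll":0,"jaw":1},{"xyz":[-0.0435,0,0.0545],"roll":0,"jaw":1},{"xyz":[-0.05,0,0.0655],"roll":0,"jaw":1},{"xyz":[-0.0555,0,0.077],"roll":0,"jaw":1},{"xyz":[-0.0605,0,0.0885],"roll":0,"jaw":1}]'
python3 -m pendant '[{"xyz":[-0.005,0,0.0125],"roll":0,"jaw":1},{"xyz":[-0.009,0,0.0245],"roll":0,"jaw":1},{"xyz":[-0.012,0,0.037],"roll":0,"jaw":1},{"xyz":[-0.015,0,0.0495],"roll":0,"jaw":1},{"xyz":[-0.017,0,0.062],"roll":0,"jaw":1},{"xyz":[-0.017,0,0.062],"roll":0,"jaw":1},{"xyz":[-0.017,0,0.062],"roll":0,"jaw":1},{"xyz":[-0.017,0,0.062],"roll":0,"jaw":1}]'
python3 -m pendant '[{"xyz":[0,0,0],"roll":0,"jaw":1},{"xyz":[0,0,0],"roll":0,"jaw":1},{"xyz":[0,0,0],"roll":0,"jaw":1},{"xyz":[0,0,0],"roll":0,"jaw":1},{"xyz":[0,0,0],"roll":0,"jaw":1},{"xyz":[0,0,0],"roll":0,"jaw":1},{"xyz":[0,0,0],"roll":0,"jaw":1},{"xyz":[0,0,0],"roll":0,"jaw":1}]'
python3 -c "
from h import *
prof('wrist',.3,'pics/dn1.png')"
```

```text
time_s: 11.55
ee_pos: [435.4, -263.2, 208.5]
ee_rot: [180.0, 0.1, -6.3]
force: [-3.2, -3.8, -1.0]
gripper_width: 11.4
time_s: 12.55
ee_pos: [419.7, -261.0, 146.6]
ee_rot: [-180.0, 0.0, -6.3]
force: [-2.0, -1.2, -4.3]
gripper_width: 11.5
time_s: 13.55
ee_pos: [419.7, -261.0, 146.4]
ee_rot: [-180.0, 0.0, -6.3]
force: [-2.6, 0.9, -3.4]
gripper_width: 11.3
-212 z 34.9 509 [83, 141, 209]
-208 z 34.1 517 [91, 151, 218]
-204 z 29.8 583 [90, 127, 160]
-200 z 31.1 557 [129, 186, 227]
-196 z 30.3 536 [159, 225, 250]
-192 z 27.0 556 [80, 112, 141]
-188 z 30.1 617 [90, 128, 160]
-184 z 31.4 575 [130, 186, 228]
-180 z 30.6 554 [158, 224, 250]
-176 z 27.4 636 [78, 111, 139]
-172 z 30.4 777 [89, 126, 158]
-168 z 31.7 708 [128, 183, 225]
-164 z 30.9 604 [159, 224, 250]
-160 z 28.4 215 [145, 220, 236]
-156 z 16.1 504 [98, 196, 65]
-152 z 16.0 632 [97, 196, 64]
-148 z 16.2 637 [97, 196, 64]
-144 z 16.3 651 [97, 196, 64]
-140 z 16.3 658 [97, 196, 64]
-136 z 16.4 660 [97, 195, 64]
-132 z 16.5 659 [97, 196, 64]
-128 z 16.5 672 [97, 195, 64]
-124 z 16.6 683 [97, 195, 64]
-120 z 16.7 683 [97, 195, 64]
-116 z 15.9 582 [83, 141, 108]
-112 z 16.7 878 [88, 123, 154]
-108 z 17.6 710 [127, 182, 225]
-104 z 16.5 461 [148, 212, 244]
-100 z 13.9 922 [110, 119, 124]
-96 z 17.1 632 [237, 245, 248]
-92 z 17.1 607 [237, 244, 248]
-88 z 17.0 415 [173, 184, 193]
-84 z 16.6 833 [81, 114, 143]
-80 z 18.0 635 [92, 130, 163]
-76 z 17.3 412 [92, 129, 162]
-72 z 14.8 517 [107, 116, 120]
-68 z 16.8 660 [177, 187, 195]
-64 z 17.6 197 [179, 190, 198]
-60 z 17.7 21 [179, 190, 197]
```

View pics/dn1.png

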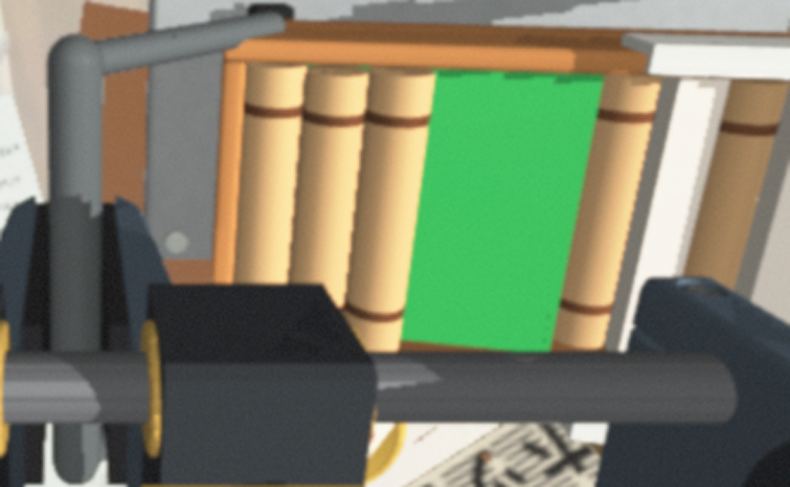

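Pockets 1 and 2 are now properly filled, with tops about 1 mm proud, and three blanks are back in the channel. Raising again to fill pocket 3.

```bash
python3 -m pendant '[{"xyz":[0.002,0,-0.0125],"roll":0,"jaw":1},{"xyz":[0.005,0,-0.025],"roll":0,"jaw":1},{"xyz":[0.008,0,-0.0375],"roll":0,"jaw":1},{"xyz":[0.012,0,-0.05],"roll":0,"jaw":1},{"xyz":[0.017,0,-0.062],"roll":0,"jaw":1},{"xyz":[0.022,0,-0.0735],"roll":0,"jaw":1},{"xyz":[0.0275,0,-0.085],"roll":0,"jaw":1},{"xyz":[0.034,0,-0.096],"roll":0,"jaw":1}]'
python3 -m pendant '[{"xyz":[0.007,0,-0.011],"roll":0,"jaw":1},{"xyz":[0.0145,0,-0.021],"roll":0,"jaw":1},{"xyz":[0.022,0,-0.0315],"roll":0,"jaw":1},{"xyz":[0.0305,0,-0.041],"roll":0,"jaw":1},{"xyz":[0.036,0,-0.0465],"roll":0,"jaw":1},{"xyz":[0.0415,0,-0.052],"roll":0,"jaw":1},{"xyz":[0.0415,0,-0.052],"roll":0,"jaw":1},{"xyz":[0.0415,0,-0.052],"roll":0,"jaw":1}]'
for i in 1 2; do python3 -m pendant '[{"xyz":[0,0,0],"roll":0,"jaw":1},{"xyz":[0,0,0],"roll":0,"jaw":1},{"xyz":[0,0,0],"roll":0,"jaw":1},{"xyz":[0,0,0],"roll":0,"jaw":1},{"xyz":[0,0,0],"roll":0,"jaw":1},{"xyz":[0,0,0],"roll":0,"jaw":1},{"xyz":[0,0,0],"roll":0,"jaw":1},{"xyz":[0,0,0],"roll":0,"jaw":1}]'; done
python3 -c "
from h import *
prof('wrist',.96,'pics/up5.png')" | awk '$1>-145&&$1<-30'
```

```text
time_s: 14.6
ee_pos: [451.3, -264.4, 243.7]
ee_rot: [-180.0, 0.3, -6.3]
force: [-8.7, 3.5, 1.1]
gripper_width: 11.3
time_s: 15.6
ee_pos: [491.3, -268.8, 298.1]
ee_rot: [180.0, 0.3, -6.3]
force: [-14.3, 5.3, 10.2]
gripper_width: 11.4
time_s: 16.6
ee_pos: [491.3, -268.8, 298.0]
ee_rot: [180.0, 0.3, -6.3]
force: [-14.5, 4.9, 9.1]
gripper_width: 11.7
time_s: 17.6
ee_pos: [491.2, -268.8, 298.1]
ee_rot: [180.0, 0.3, -6.3]
force: [-14.9, 4.6, 10.5]
gripper_width: 11.3
-144 z 15.6 298 [118, 228, 80]
-140 z 15.5 299 [118, 228, 80]
-136 z 15.7 298 [118, 228, 79]
-132 z 15.8 279 [118, 228, 79]
-128 z 15.9 274 [118, 228, 79]
-124 z 16.1 284 [117, 228, 79]
-120 z 16.1 268 [117, 227, 79]
-116 z 16.1 129 [114, 206, 117]
-112 z 15.1 402 [125, 180, 222]
-108 z 16.9 303 [146, 209, 243]
-104 z 16.7 171 [142, 196, 233]
-100 z 15.2 267 [164, 175, 191]
-96 z 16.6 274 [252, 254, 254]
-92 z 16.6 234 [252, 254, 254]
-88 z 16.6 148 [242, 249, 252]
-84 z 15.5 299 [122, 172, 212]
-80 z 17.4 308 [142, 204, 240]
-76 z 17.5 158 [146, 201, 236]
-72 z 16.3 128 [152, 173, 194]
-68 z 16.9 330 [250, 253, 254]
-64 z 17.5 220 [252, 254, 254]
-60 z 17.4 158 [245, 251, 253]
-56 z 16.2 220 [100, 140, 175]
-52 z 17.9 298 [95, 136, 170]
-48 z 18.2 162 [93, 126, 150]
-44 z 41.3 457 [148, 105, 61]
-40 z 27.0 977 [117, 107, 122]
-36 z 29.8 1068 [80, 106, 128]
-32 z 44.9 298 [39, 38, 39]
```

View pics/up5.png

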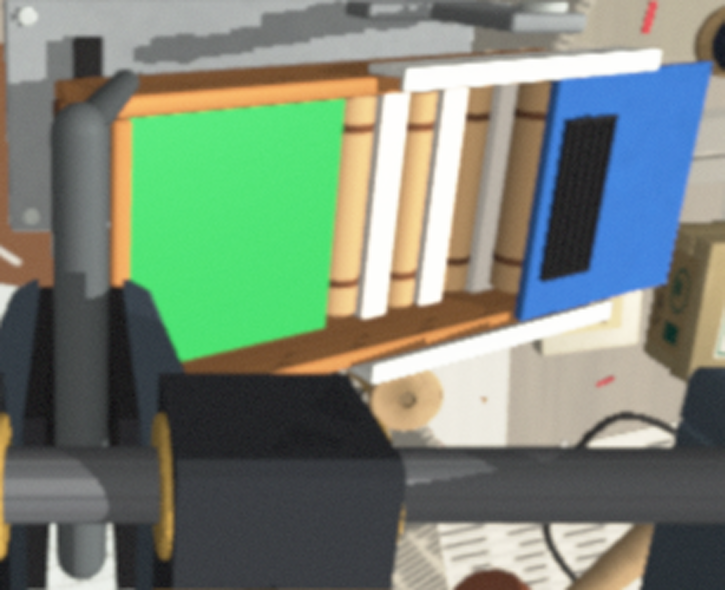

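All three pockets are filled, with blank tops about 1 mm proud at -108, -80 and -50. The two spares are beyond them. Now lowering slowly onto the rest, still held.

```bash
python3 -m pendant '[{"xyz":[-0.011,0,0.011],"roll":0,"jaw":1},{"xyz":[-0.0195,0,0.021],"roll":0,"jaw":1},{"xyz":[-0.027,0,0.031],"roll":0,"jaw":1},{"xyz":[-0.0345,0,0.0415],"roll":0,"jaw":1},{"xyz":[-0.0415,0,0.052],"roll":0,"jaw":1},{"xyz":[-0.048,0,0.0635],"roll":0,"jaw":1},{"xyz":[-0.0535,0,0.075],"roll":0,"jaw":1},{"xyz":[-0.0585,0,0.0865],"roll":0,"jaw":1}]'
python3 -m pendant '[{"xyz":[-0.005,0,0.012],"roll":0,"jaw":1},{"xyz":[-0.009,0,0.024],"roll":0,"jaw":1},{"xyz":[-0.012,0,0.0365],"roll":0,"jaw":1},{"xyz":[-0.015,0,0.049],"roll":0,"jaw":1},{"xyz":[-0.017,0,0.0615],"roll":0,"jaw":1},{"xyz":[-0.019,0,0.0745],"roll":0,"jaw":1},{"xyz":[-0.0195,0,0.087],"roll":0,"jaw":1},{"xyz":[-0.02,0,0.1],"roll":0,"jaw":1}]'
python3 -m pendant '[{"xyz":[0,0,0.006],"roll":0,"jaw":1},{"xyz":[0.0005,0,0.012],"roll":0,"jaw":1},{"xyz":[0.001,0,0.018],"roll":0,"jaw":1},{"xyz":[0.0015,0,0.023],"roll":0,"jaw":1},{"xyz":[0.002,0,0.028],"roll":0,"jaw":1},{"xyz":[0.0025,0,0.032],"roll":0,"jaw":1},{"xyz":[0.003,0,0.035],"roll":0,"jaw":1},{"xyz":[0.0035,0,0.037],"roll":0,"jaw":1}]'
python3 -m pendant '[{"xyz":[0,0,0.0005],"roll":0,"jaw":1},{"xyz":[0,0,0.001],"roll":0,"jaw":1},{"xyz":[0,0,0.001],"roll":0,"jaw":1},{"xyz":[0,0,0.001],"roll":0,"jaw":1},{"xyz":[0,0,0.001],"roll":0,"jaw":1},{"xyz":[0,0,0.001],"roll":0,"jaw":1},{"xyz":[0,0,0.001],"roll":0,"jaw":1},{"xyz":[0,0,0.001],"roll":0,"jaw":1}]'
python3 -c "
from h import *
prof('wrist',0,'pics/dn2.png')" | awk 'NR%2'
```

```text
time_s: 18.65
ee_pos: [435.1, -262.7, 209.0]
ee_rot: [-180.0, 0.1, -6.3]
force: [-8.1, 2.9, 0.1]
gripper_width: 11.3
time_s: 19.65
ee_pos: [417.8, -260.9, 108.2]
ee_rot: [-180.0, -0.1, -6.3]
force: [-0.9, 4.3, -2.9]
gripper_width: 11.0
time_s: 20.65
ee_pos: [420.9, -261.4, 74.5]
ee_rot: [180.0, -0.1, -6.3]
force: [-9.8, 8.8, 33.0]
gripper_width: 11.3
time_s: 21.65
ee_pos: [420.9, -261.4, 74.5]
ee_rot: [180.0, -0.1, -6.3]
force: [-8.2, 10.3, 28.9]
gripper_width: 11.2
-212 z 38.6 389 [69, 112, 165]
-204 z 33.2 471 [77, 109, 136]
-196 z 34.0 610 [139, 200, 238]
-188 z 33.1 647 [81, 114, 142]
-180 z 34.0 850 [135, 193, 233]
-172 z 18.8 780 [79, 159, 53]
-164 z 18.8 821 [70, 137, 47]
-156 z 18.9 864 [68, 135, 46]
-148 z 18.8 905 [68, 135, 46]
-140 z 18.8 919 [68, 135, 45]
-132 z 18.8 935 [68, 134, 45]
-124 z 18.8 605 [68, 134, 45]
-116 z 17.8 565 [67, 104, 82]
-108 z 19.5 682 [87, 124, 155]
-100 z 11.8 99 [104, 116, 121]
```

The board is on its rest (face at 18.8 mm, flat at tilt 0) and pressed with about 30 N. I'll relieve that, open and rise.

```bash
python3 -m pendant '[{"xyz":[0,0,-0.002],"roll":0,"jaw":1},{"xyz":[0,0,-0.003],"roll":0,"jaw":0.8},{"xyz":[0,0,-0.003],"roll":0,"jaw":0.6},{"xyz":[0,0,-0.003],"roll":0,"jaw":0.6},{"xyz":[0,0,-0.003],"roll":0,"jaw":0.6},{"xyz":[0,0,-0.015],"roll":0,"jaw":0.6},{"xyz":[0,0,-0.045],"roll":0,"jaw":0.6},{"xyz":[0,0,-0.09],"roll":0,"jaw":0.6}]'
python3 -m pendant '[{"xyz":[0,0,-0.06],"roll":0,"jaw":0.8},{"xyz":[0.03,0,-0.09],"roll":0,"jaw":1},{"xyz":[0.06,0,-0.12],"roll":0,"jaw":1},{"xyz":[0.1,0,-0.13],"roll":0,"jaw":1},{"xyz":[0.13,0,-0.13],"roll":0,"jaw":1},{"xyz":[0.13,0,-0.13],"roll":0,"jaw":1},{"xyz":[0.13,0,-0.13],"roll":0,"jaw":1},{"xyz":[0.13,0,-0.13],"roll":0,"jaw":1}]'
python3 - <<'E'
from h import *
prof('wrist',0,'pics/dn3.png')
s=env.state();p,d=env.grab_frame("wrist");c=env.camera_params("wrist")
P=cloud(d,np.array(c['camera_matrix']),tool(s)@np.array(c['hand_eye']))
h=cv2.cvtColor(p,cv2.COLOR_BGR2HSV)
m=(d>0)&(h[...,2]<75)&(abs(P[...,0]-635)<30)&(abs(P[...,1]+284)<45)&(P[...,2]>135)&(P[...,2]<175)
q=P[m];print('pad',m.sum(),q.mean(0),q.min(0),q.max(0))
E
```

```text
time_s: 22.7
ee_pos: [419.7, -261.1, 160.6]
ee_rot: [-179.9, 0.1, -6.3]
force: [1.3, -0.8, -0.3]
gripper_width: 36.9
time_s: 23.7
ee_pos: [548.5, -275.6, 290.4]
ee_rot: [180.0, 0.0, -6.3]
force: [0.7, -0.1, -0.4]
gripper_width: 0.2
-212 z 38.6 81 [75, 117, 171]
-208 z 36.1 363 [87, 150, 221]
-204 z 33.7 54 [77, 111, 142]
-200 z 34.5 133 [101, 145, 181]
-196 z 34.0 206 [132, 189, 230]
-192 z 31.1 201 [90, 128, 160]
-188 z 33.4 59 [84, 118, 149]
-184 z 34.6 139 [99, 141, 176]
-180 z 33.7 248 [128, 184, 226]
-176 z 28.0 478 [125, 186, 218]
-172 z 18.7 152 [75, 153, 51]
-168 z 18.8 161 [75, 152, 51]
-164 z 18.8 156 [67, 134, 46]
-160 z 18.7 155 [65, 131, 44]
-156 z 18.7 162 [65, 130, 44]
-152 z 18.8 159 [65, 130, 44]
-148 z 18.7 172 [64, 130, 43]
-144 z 18.7 167 [64, 130, 43]
-140 z 18.7 172 [64, 130, 43]
-136 z 18.7 167 [64, 130, 43]
-132 z 18.7 180 [65, 130, 44]
-128 z 18.8 181 [65, 130, 43]
-124 z 18.9 173 [65, 130, 44]
-120 z 18.7 178 [64, 130, 43]
-116 z 17.7 233 [60, 110, 47]
-112 z 18.6 135 [76, 108, 133]
-108 z 19.4 188 [85, 120, 151]
-104 z 18.3 250 [88, 125, 157]
-100 z 15.9 15
[... 273 characters left out ...]
 219 [168, 179, 186]
-60 z 18.3 286 [153, 164, 170]
-56 z 17.8 170 [80, 110, 136]
-52 z 19.4 183 [90, 114, 139]
-44 z 43.2 125 [122, 79, 51]
-40 z 43.4 242 [120, 73, 40]
-36 z 45.7 265 [31, 30, 29]
-32 z 45.6 277 [30, 29, 30]
-28 z 45.6 289 [29, 29, 29]
-24 z 45.7 308 [29, 29, 30]
-20 z 45.8 307 [28, 28, 29]
-16 z 45.9 284 [30, 29, 30]
-12 z 44.2 350 [124, 78, 47]
-8 z 43.3 307 [150, 90, 49]
-4 z 43.3 321 [149, 90, 49]
0 z 43.4 320 [150, 90, 49]
4 z 43.3 330 [149, 90, 49]
8 z 43.3 332 [149, 90, 49]
12 z 43.3 336 [149, 90, 49]
16 z 43.3 347 [149, 90, 49]
pad 1805 [ 628.81746468 -282.30392008  151.5142414 ] [ 614.84153113 -313.45265823  141.91317097] [ 642.54554415 -252.89578395  158.42853747]
```

View pics/dn3.png

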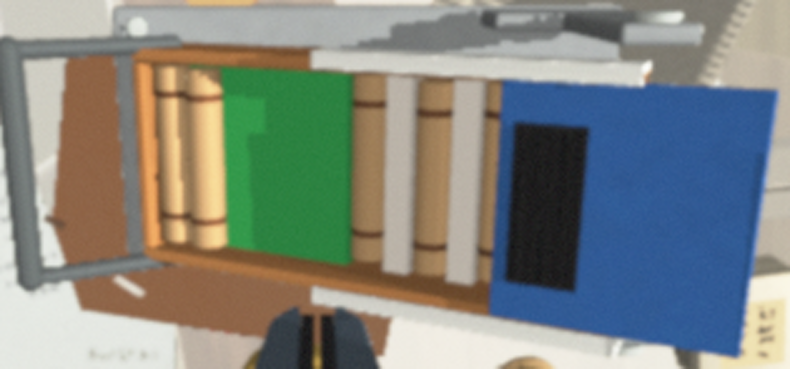

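Pockets 1–3 are filled with blanks at -108, -80 and -52. The two spares are in the channel at -200 and -184. The cover is back with the pad at (629, -282, 152). Moving over the pad with the jaws shut, slightly on its near side because the surface rises away from the robot.

```bash
python3 -m pendant '[{"xyz":[0.02,0,0],"roll":0,"jaw":1},{"xyz":[0.045,-0.001,0.02],"roll":0,"jaw":1},{"xyz":[0.071,-0.002,0.05],"roll":0,"jaw":1},{"xyz":[0.071,-0.002,0.08],"roll":0,"jaw":1},{"xyz":[0.071,-0.002,0.105],"roll":0,"jaw":1},{"xyz":[0.071,-0.002,0.12],"roll":0,"jaw":1},{"xyz":[0.071,-0.002,0.128],"roll":0,"jaw":1},{"xyz":[0.071,-0.002,0.128],"roll":0,"jaw":1}]'
python3 -m pendant '[{"xyz":[0,0,0.001],"roll":0,"jaw":1},{"xyz":[0,0,0.002],"roll":0,"jaw":1},{"xyz":[0,0,0.003],"roll":0,"jaw":1},{"xyz":[0,0,0.004],"roll":0,"jaw":1},{"xyz":[0,0,0.005],"roll":0,"jaw":1},{"xyz":[0,0,0.006],"roll":0,"jaw":1},{"xyz":[0,0,0.007],"roll":0,"jaw":1},{"xyz":[0,0,0.007],"roll":0,"jaw":1}]'
```

```text
time_s: 24.8
ee_pos: [620.3, -281.5, 162.2]
ee_rot: [180.0, -0.0, -6.3]
force: [0.7, -0.2, 0.9]
gripper_width: 0.6
time_s: 25.8
ee_pos: [620.3, -281.4, 154.8]
ee_rot: [180.0, 0.0, -6.3]
force: [0.6, 0.1, 1.3]
gripper_width: 0.2
```

```bash
python3 -m pendant '[{"xyz":[0,0,0.0005],"roll":0,"jaw":1},{"xyz":[0,0,0.001],"roll":0,"jaw":1},{"xyz":[0,0,0.0015],"roll":0,"jaw":1},{"xyz":[0,0,0.002],"roll":0,"jaw":1},{"xyz":[0,0,0.0025],"roll":0,"jaw":1},{"xyz":[0,0,0.003],"roll":0,"jaw":1},{"xyz":[0,0,0.003],"roll":0,"jaw":1},{"xyz":[0,0,0.003],"roll":0,"jaw":1}]'
```

```text
time_s: 26.8
ee_pos: [620.4, -281.4, 152.0]
ee_rot: [180.0, -0.0, -6.3]
force: [0.0, -0.1, 0.3]
gripper_width: 0.6
```

```bash
python3 -m pendant '[{"xyz":[0,0,0.0005],"roll":0,"jaw":1},{"xyz":[0,0,0.001],"roll":0,"jaw":1},{"xyz":[0,0,0.0015],"roll":0,"jaw":1},{"xyz":[0,0,0.002],"roll":0,"jaw":1},{"xyz":[0,0,0.0025],"roll":0,"jaw":1},{"xyz":[0,0,0.003],"roll":0,"jaw":1},{"xyz":[0,0,0.003],"roll":0,"jaw":1},{"xyz":[0,0,0.003],"roll":0,"jaw":1}]'
```

```text
time_s: 27.8
ee_pos: [620.4, -281.4, 149.9]
ee_rot: [180.0, -0.0, -6.3]
force: [-1.0, 0.7, 5.7]
gripper_width: 0.1
```

Contact at about 150 mm with 5.7 N. I'll press 1 mm more and draw 40 mm.

```bash
python3 -m pendant '[{"xyz":[0,0,0.001],"roll":0,"jaw":1},{"xyz":[-0.005,0,0.0036],"roll":0,"jaw":1},{"xyz":[-0.01,0,0.0062],"roll":0,"jaw":1},{"xyz":[-0.015,0,0.0088],"roll":0,"jaw":1},{"xyz":[-0.02,0,0.0114],"roll":0,"jaw":1},{"xyz":[-0.025,0,0.014],"roll":0,"jaw":1},{"xyz":[-0.03,0,0.0166],"roll":0,"jaw":1},{"xyz":[-0.035,0,0.0192],"roll":0,"jaw":1}]'
python3 - <<'E'
from h import *
prof('wrist',0,'pics/c1.png')
E
```

```text
time_s: 28.8
ee_pos: [585.2, -277.6, 131.3]
ee_rot: [180.0, -0.0, -6.3]
force: [-2.9, 1.0, 8.3]
gripper_width: 0.4
-212 z 38.6 157 [69, 111, 157]
-208 z 35.9 968 [64, 106, 153]
-204 z 33.8 68 [80, 115, 147]
-200 z 34.7 262 [92, 131, 164]
-196 z 33.9 480 [98, 140, 175]
-192 z 31.6 456 [95, 135, 168]
-188 z 33.8 62 [88, 123, 154]
-184 z 34.8 294 [90, 126, 158]
-180 z 33.7 642 [91, 131, 162]
-176 z 27.9 1419 [81, 133, 146]
-172 z 18.9 331 [67, 134, 45]
-168 z 18.9 338 [67, 134, 45]
-164 z 18.8 349 [67, 134, 45]
-160 z 18.8 354 [66, 134, 45]
-156 z 18.9 363 [67, 134, 45]
-152 z 18.9 364 [67, 134, 45]
-148 z 18.9 375 [67, 134, 45]
-144 z 18.9 394 [67, 134, 45]
-140 z 18.8 386 [67, 134, 45]
-136 z 18.8 408 [67, 134, 45]
-132 z 18.9 405 [67, 134, 45]
-128 z 18.8 429 [67, 134, 45]
-124 z 18.9 426 [67, 134, 45]
-120 z 18.8 440 [67, 134, 45]
-116 z 17.7 580 [60, 112, 43]
-112 z 18.8 269 [78, 111, 138]
-108 z 19.5 391 [87, 124, 155]
-104 z 18.4 412 [91, 129, 162]
-100 z 16.5 186 [108, 129, 158]
-96 z 19.3 21 [137, 123, 118]
-84 z 43.3 77 [131, 85, 48]
-80 z 43.5 173 [128, 79, 43]
-76 z 46.2 401 [31, 30, 30]
-72 z 45.9 263 [32, 32, 32]
-68 z 45.9 271 [33, 33, 33]
-64 z 45.9 347 [36, 36, 37]
-60 z 45.9 429 [31, 31, 31]
-56 z 45.9 456 [30, 30, 30]
-52 z 44.1 568 [133, 82, 49]
-48 z 43.4 463 [154, 93, 51]
-44 z 43.4 465 [154, 93, 50]
-40 z 43.5 471 [154, 93, 51]
-36 z 43.3 476 [153, 93, 50]
-32 z 43.4 473 [153, 93, 50]
-28 z 43.4 466 [153, 93, 50]
-24 z 43.4 559 [154, 93, 50]
-20 z 43.4 660 [153, 92, 50]
-16 z 43.4 750 [152, 92, 50]
-12 z 43.4 782 [152, 92, 50]
-8 z 43.4 821 [151, 91, 50]
-4 z 43.4 854 [151, 92, 50]
0 z 43.5 880 [152, 92, 50]
4 z 43.2 380 [183, 116, 67]
```

The cover follows the finger, about 40 mm so far. Drawing the rest, with a few mm of over-travel.

```bash
python3 -m pendant '[{"xyz":[-0.006,0,0.0034],"roll":0,"jaw":1},{"xyz":[-0.012,0,0.0065],"roll":0,"jaw":1},{"xyz":[-0.018,0,0.0097],"roll":0,"jaw":1},{"xyz":[-0.024,0,0.0128],"roll":0,"jaw":1},{"xyz":[-0.029,0,0.0154],"roll":0,"jaw":1},{"xyz":[-0.034,0,0.018],"roll":0,"jaw":1},{"xyz":[-0.038,0,0.02],"roll":0,"jaw":1},{"xyz":[-0.042,0,0.022],"roll":0,"jaw":1}]'
python3 - <<'E'
from h import *
prof('wrist',0,'pics/c2.png')
E
```

```text
time_s: 29.85
ee_pos: [547.5, -274.4, 111.5]
ee_rot: [179.8, -0.6, -6.3]
force: [2.6, -0.0, 13.4]
gripper_width: 0.4
-212 z 38.7 219 [68, 106, 153]
-208 z 36.1 1102 [63, 104, 152]
-204 z 33.8 111 [80, 114, 145]
-200 z 34.7 346 [92, 130, 163]
-196 z 34.0 568 [97, 139, 174]
-192 z 31.4 557 [94, 133, 166]
-188 z 33.8 132 [85, 120, 150]
-184 z 34.6 381 [89, 126, 158]
-180 z 33.8 713 [91, 129, 161]
-176 z 27.7 1465 [71, 121, 127]
-172 z 18.9 427 [66, 133, 45]
-168 z 18.8 422 [66, 133, 45]
-164 z 18.8 446 [66, 133, 45]
-160 z 18.9 445 [66, 133, 45]
-156 z 18.8 465 [66, 133, 45]
-152 z 18.8 414 [66, 133, 45]
-148 z 18.8 356 [66, 133, 45]
-144 z 18.8 281 [66, 133, 45]
-140 z 18.8 258 [66, 133, 45]
-136 z 18.9 263 [66, 133, 45]
-132 z 18.9 271 [67, 117, 43]
-120 z 44.1 112 [105, 82, 47]
-116 z 43.6 272 [128, 78, 43]
-112 z 46.1 219 [35, 35, 32]
-108 z 45.9 317 [35, 34, 34]
-104 z 45.8 422 [31, 31, 31]
-100 z 45.9 481 [32, 31, 32]
-96 z 45.9 468 [29, 29, 30]
-92 z 45.7 485 [31, 30, 31]
-88 z 45.1 582 [59, 48, 44]
-84 z 43.4 486 [154, 92, 50]
-80 z 43.4 486 [154, 93, 50]
-76 z 43.4 489 [153, 92, 50]
-72 z 43.4 481 [152, 92, 50]
-68 z 43.5 535 [152, 92, 50]
-64 z 43.5 644 [153, 92, 50]
-60 z 43.4 753 [152, 92, 50]
-56 z 43.4 782 [152, 92, 50]
-52 z 43.4 811 [152, 92, 50]
-48 z 43.4 845 [151, 91, 50]
-44 z 43.4 867 [150, 91, 50]
-40 z 43.4 902 [150, 91, 49]
-36 z 43.4 925 [150, 91, 49]
-32 z 43.3 648 [150, 91, 49]
-28 z 18.9 857 [171, 182, 190]
-24 z 19.0 856 [171, 182, 190]
-20 z 19.0 877 [171, 182, 190]
-16 z 19.0 883 [171, 182, 189]
-12 z 18.9 878 [171, 182, 189]
-8 z 20.6 1814 [68, 85, 108]
-4 z 38.7 512 [63, 106, 156]
0 z 38.5 143 [95, 157, 223]
```

The tool lags by 4 mm with about 8.5 N of resistance along the board, so the cover may be at its stop. The profile suggests about 77 mm of travel. I'll lift and measure the pad.

```bash
python3 -m pendant '[{"xyz":[0.004,0,-0.002],"roll":0,"jaw":1},{"xyz":[0.004,0,-0.01],"roll":0,"jaw":1},{"xyz":[0.004,0,-0.04],"roll":0,"jaw":1},{"xyz":[0.004,0,-0.08],"roll":0,"jaw":1},{"xyz":[0,0,-0.12],"roll":0,"jaw":1},{"xyz":[0,0,-0.16],"roll":0,"jaw":1},{"xyz":[0,0,-0.18],"roll":0,"jaw":1},{"xyz":[0,0,-0.18],"roll":0,"jaw":1}]'
python3 - <<'E'
from h import *
prof('wrist',0,'pics/c3.png')
s=env.state();p,d=env.grab_frame("wrist");c=env.camera_params("wrist")
P=cloud(d,np.array(c['camera_matrix']),tool(s)@np.array(c['hand_eye']))
h=cv2.cvtColor(p,cv2.COLOR_BGR2HSV)
m=(d>0)&(h[...,2]<75)&(abs(P[...,0]-560)<35)&(abs(P[...,1]+276)<45)&(P[...,2]>100)&(P[...,2]<140)
q=P[m];print('pad',m.sum(),q.mean(0),q.min(0),q.max(0),'travel',np.linalg.norm(q.mean(0)-[628.82,-282.3,151.51]))
E
```

```text
time_s: 30.9
ee_pos: [544.6, -273.2, 289.4]
ee_rot: [179.9, -0.2, -6.3]
force: [-0.2, -0.4, 0.7]
gripper_width: 0.6
-212 z 38.4 79 [72, 113, 163]
-208 z 36.2 361 [84, 145, 216]
-204 z 33.5 62 [76, 108, 138]
-200 z 34.5 134 [97, 139, 175]
-196 z 34.0 193 [129, 186, 228]
-192 z 31.2 218 [87, 124, 156]
-188 z 33.3 64 [81, 115, 144]
-184 z 34.5 144 [97, 137, 171]
-180 z 33.8 224 [124, 178, 222]
-176 z 28.1 494 [68, 122, 117]
-172 z 18.7 152 [62, 126, 42]
-168 z 18.7 163 [62, 126, 42]
-164 z 18.6 154 [62, 126, 42]
-160 z 18.7 157 [62, 126, 42]
-156 z 18.8 166 [62, 126, 42]
-152 z 18.6 164 [62, 126, 42]
-148 z 18.7 165 [63, 126, 42]
-144 z 18.8 179 [62, 126, 42]
-140 z 18.7 163 [62, 126, 42]
-136 z 18.7 177 [63, 126, 42]
-132 z 18.9 153 [72, 121, 42]
-120 z 42.3 10 [116, 82, 40]
-116 z 43.2 210 [116, 73, 39]
-112 z 45.5 135 [56, 38, 29]
-108 z 45.8 225 [29, 29, 30]
-104 z 45.7 229 [28, 27, 28]
-100 z 45.8 213 [28, 28, 28]
-96 z 45.7 209 [28, 27, 28]
-92 z 45.6 220 [28, 28, 29]
-88 z 45.3 299 [52, 42, 37]
-84 z 43.2 229 [144, 87, 47]
-80 z 43.2 239 [145, 88, 47]
-76 z 43.2 239 [145, 87, 47]
-72 z 43.2 238 [145, 87, 47]
-68 z 43.3 241 [145, 87, 47]
-64 z 43.2 248 [145, 88, 47]
-60 z 43.3 254 [145, 87, 47]
-56 z 43.3 260 [145, 87, 47]
-52 z 43.3 262 [145, 87, 47]
-48 z 43.3 262 [144, 87, 47]
-44 z 43.2 278 [144, 87, 47]
-40 z 43.3 270 [143, 87, 47]
-36 z 43.0 368 [144, 87, 47]
-32 z 41.0 539 [163, 152, 141]
-28 z 18.7 256 [163, 173, 181]
-24 z 18.7 258 [163, 173, 181]
-20 z 18.7 269 [163, 173, 181]
-16 z 18.8 273 [163, 173, 181]
-12 z 18.8 273 [162, 173, 180]
-8 z 18.9 90 [126, 141, 157]
-4 z 38.7 292 [69, 111, 163]
0 z 28.5 492 [92, 154, 224]
pad 1389 [ 563.15355119 -275.55006706  117.02316316] [ 548.97909021 -306.41290188  107.27093523] [ 576.8625554  -245.85380408  124.0720077 ] travel 74.4780907980591
```

View pics/c3.png

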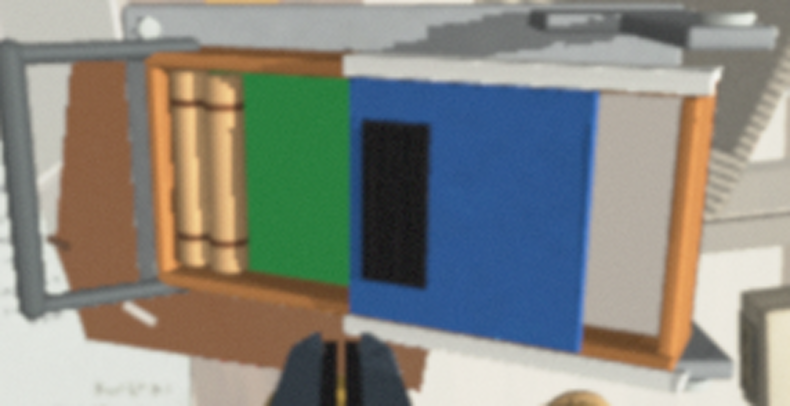

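The cover's near edge is flush with the guide ends. The pad height of 117 mm matches the stated home height of 118, and the finger slipped against the stop at the end. The measured 75 mm of travel is below 81 mm, but the cover may have started a few mm forward (pad at 151.5 rather than 155). One more short press-and-draw should settle it.

```bash
python3 -m pendant '[{"xyz":[0.011,0.001,0.05],"roll":0,"jaw":1},{"xyz":[0.011,0.001,0.1],"roll":0,"jaw":1},{"xyz":[0.011,0.001,0.14],"roll":0,"jaw":1},{"xyz":[0.011,0.001,0.16],"roll":0,"jaw":1},{"xyz":[0.011,0.001,0.168],"roll":0,"jaw":1},{"xyz":[0.011,0.001,0.171],"roll":0,"jaw":1},{"xyz":[0.011,0.001,0.173],"roll":0,"jaw":1},{"xyz":[0.011,0.001,0.1745],"roll":0,"jaw":1}]'
```

```text
time_s: 32.0
ee_pos: [554.8, -275.3, 115.4]
ee_rot: [180.0, -0.1, -6.3]
force: [-3.6, 1.4, 11.3]
gripper_width: 0.4
```

```bash
python3 -m pendant '[{"xyz":[-0.001,0,0.001],"roll":0,"jaw":1},{"xyz":[-0.002,0,0.002],"roll":0,"jaw":1},{"xyz":[-0.003,0,0.0025],"roll":0,"jaw":1},{"xyz":[-0.004,0,0.003],"roll":0,"jaw":1},{"xyz":[-0.005,0,0.0035],"roll":0,"jaw":1},{"xyz":[-0.006,0,0.004],"roll":0,"jaw":1},{"xyz":[-0.007,0,0.0045],"roll":0,"jaw":1},{"xyz":[-0.008,0,0.005],"roll":0,"jaw":1}]'
python3 -m pendant '[{"xyz":[0.003,0,-0.002],"roll":0,"jaw":1},{"xyz":[0.003,0,-0.01],"roll":0,"jaw":1},{"xyz":[0.003,0,-0.04],"roll":0,"jaw":1},{"xyz":[0,0,-0.08],"roll":0,"jaw":1},{"xyz":[0,0,-0.12],"roll":0,"jaw":1},{"xyz":[0,0,-0.16],"roll":0,"jaw":1},{"xyz":[0,0,-0.18],"roll":0,"jaw":1},{"xyz":[0,0,-0.18],"roll":0,"jaw":1}]'
python3 - <<'E'
from h import *
s=env.state();p,d=env.grab_frame("wrist");c=env.camera_params("wrist")
P=cloud(d,np.array(c['camera_matrix']),tool(s)@np.array(c['hand_eye']))
h=cv2.cvtColor(p,cv2.COLOR_BGR2HSV)
m=(d>0)&(h[...,2]<75)&(abs(P[...,0]-560)<35)&(abs(P[...,1]+276)<45)&(P[...,2]>100)&(P[...,2]<140)
q=P[m];print('pad',m.sum(),q.mean(0),s['ee_pos'])
a=cv2.resize(env.grab_frame("side")[0][150:330,200:420],(400,327));b=cv2.resize(env.grab_frame("scene")[0][150:370,230:500],(400,327))
cv2.imwrite("pics/end.png",np.hstack([a,b]))
E
```

```text
time_s: 33.0
ee_pos: [551.1, -275.7, 113.4]
ee_rot: [179.8, -0.7, -6.3]
force: [2.5, 0.4, 13.9]
gripper_width: 0.5
time_s: 34.0
ee_pos: [547.3, -274.6, 290.5]
ee_rot: [179.9, -0.3, -6.3]
force: [-0.2, 0.3, -0.7]
gripper_width: 0.3
pad 1340 [ 563.01852542 -275.30762804  117.05708331] [ 547.3379093  -274.58206065  290.4829286 ]
```

View pics/end.png

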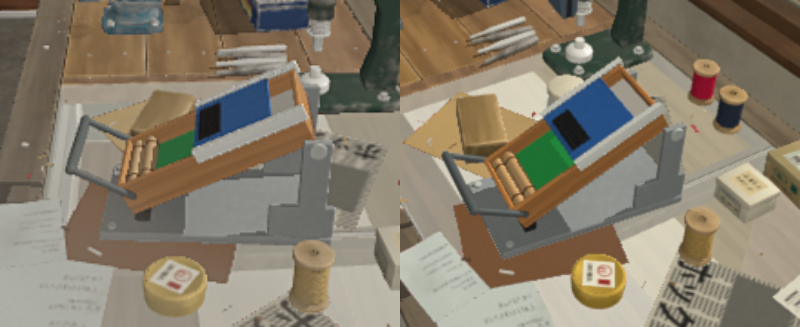

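The pad did not move on the second draw, so the cover is against its stop. The board is on its rest, the two spares are in the channel, and the tin, spool and block are where they were. The gripper is clear, so I'm handing in.

```bash
python3 -c "
from workcell import env
print(env.job_done())"
```

```text
the job is handed in; nothing more can be done
None
```

The job is handed in after 34 s: three blanks are counted into the pockets, the board is back on its rest, and the blue cover is drawn over them.

- **Filling:** On the first lift the blanks jammed, with one only half in pocket 2 and pocket 3 empty. I kept hold of the bar, lowered the board to about 0.3 so the loose blanks rolled back, and raised it again. All three pockets then filled.
- **Lowering:** The board was held all the way down. It met its rest about 3.5 mm sooner than I had commanded, so the bar was pressed with about 30 N for about a second before I eased off and let go.
- **Before covering:** The wrist camera showed the tops of the three seated blanks about 0.7 mm above the face, with both spares at the near end of the green channel.
- **Cover:** I measured 75 mm of travel, less than the stated 81 mm. I think the cover started a few mm forward, because the pad began at 151.5 mm high instead of 155 mm. The finger met firm resistance at the end and the pad finished at 117 mm against about 118 mm expected. A second pull did not move it, so I judged it fully home.
- **Bystanders:** In the last pictures the tin, spool and block look unmoved. That was checked by eye only, and I did not check the jar separately. The gripper was clear of everything at hand-in.

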